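Dead-weight check: snap a check weight onto a force gauge's sprung-gate hook

ROBOT

A 7-joint arm with a two-finger parallel gripper is mounted at the origin on a cart in front of the work surface, level with it; the furniture and walls round the work are solid. World frame = base frame: x ahead of the robot, y to its left, z up, the work surface at z = 0. Lengths are in m, angles in rad, forces in N, time in s.
With the tool pointing down it reaches from about 0.4 to 0.85 m from the base axis. Payload 10.4 kg.
Tool frame: the origin (TCP) lies midway between the tips of the shut fingers; the grasp point (between the pads) lies 19 mm behind it; z points along the fingers, y is the line along which they close (so a half turn about z gives the same grasp; the last joint's range is limited). The gripper opens to 87 mm and grips with 3 to 60 N. Pads are 19 mm wide; open, the fingers measure 117 mm over their backs; the gripper's body (75 mm by 190 mm) begins 51 mm behind the grasp point.
Start: joints at [1.1, 0.332, -0.065, 1.46, 0.022, 1.35, -0.088], TCP at [0.271, -0.563, 0.223] pointing down, gripper open.
Joint ranges: [-2.6, 2.6], [-0.5, 2.12], [-1.47, 1.34], [0.16, 2.42], [-1.27, 4.41], [0.06, 2.06], [-2.6, 2.6]. Speed limits (rad/s): [2.22, 2.22, 2.79, 2.79, 3.14, 3.14, 3.14].

INTERFACE

Orientations are given as a unit quaternion [x, y, z, w].
In Python, from bench import sensors, eyes, order gives the robot as it stands.
- The arm moves only by the tool arm_command, never from a script. Its argument "steps" is a list of rows, each an object with "rot": the turn, a rotation vector about the world's x, y, z in degrees, a list of three; "slide": the shift along the world's x, y, z in m, a list of three; "grip": the opening, from 0 (shut) to 1 (fully open). A call has exactly 8 rows; each row shifts and turns the commanded pose from where the row before left it; what a row does not reach is not made up. A row lasts 1/8 s, in which the tool goes at most 62.5 mm and 10.7 degrees, less where a joint would pass 70% of its speed; a pose out of reach is approached as far as the arm can. A call with a gripper value outside its range is refused whole. The fingers move at their own pace and stop on an object; "newtons" is the grip in N (left out, the last holds). Time passes only in rows, so rows that do not move let the fingers close, or fill a call up. It gives the time, the measured TCP pose, the force, the opening and the grip force at its end, in the units of the state.
- sensors.read_state(): the state, without advancing time (a new reading comes with each control period).
- eyes.camera(name): name is "side" or "top"; returns a dict with "pixels" (420x560x3 uint8, red, green, blue), "intrinsics" (3x3 intrinsics, pixels), "pose" (4x4, takes a point from camera to world coordinates). Camera axes: x right, y down, z forward; pixel columns grow to the right and rows downward; lengths in m; the calibration is good to about 2 mm. A picture is of the moment at which its call begins. There is no depth.
- order.close_job(): hands the job in; it is judged then, once.
Trained networks look in a picture, given as the dict that the camera call returned (one of the last four; its "shot" number tells which), for a name from the list of things; names that differ only in an ending like _2 or _b are one class to them, and where a whole thing is asked for, a point or a joint stands for the part that bears it (a point fixed in the world has none). Each returns a list of dicts, best first, with "conf" (0 to 1); they miss things now and then, are a little off and sometimes report something else, mostly with a low value. They report only what shows in the picture. A call takes as long as a camera call. They do not tell look-alikes from the thing itself.
- eyes.look_for(name, picture): "bbox" ([left, top, right, bottom] in pixels, round what is visible of it).
The state is a dict: "time": time; "joint_positions": joint angles; "joint_vel": joint speeds; "joint_torque": joint torques, N m; "ee_pos": TCP position; "eef_rot": TCP orientation; "ft_force": force on the tool from outside, world axes, zero at the start; "torque": the same for the moment, N m; "width": finger opening in m; "grip_force": force on a finger pad.
Only numpy, scipy, OpenCV 4.12 (cv2) and the standard library are available. Lean on these libraries where they do the work, as an engineer would, in place of code of your own. Each camera call takes 0.05 s, during which the arm holds its last target. There are 200 camera calls.

TASK

Load the force gauge for its dead-weight check: take the thick steel check weight from the tray, bring its stirrup round the gauge's snap hook and press the cross pin down on the sprung brass gate until the gate gives way and springs shut over the pin, then let go so that the weight hangs freely in the bottom of the hook. The gauge is delicate: never load it beyond its 20 N full scale while pressing. Leave the thin brass weight, the setting master, the ring gauge and the loupe where they are.

Things in the scene. Friction and masses are not known exactly. Their poses are not given: they have to be found in the camera images.
- gauge_stand: Force-gauge stand, fixed: grey base plate 180 x 110 x 15 mm; at x = +60 mm a steel column 21 mm thick, 243 mm tall; on it a blue gauge head with a tilted white dial and a steel snap hook reaching to -x. Origin: centre of the base's underside, z up. The head is clamped at an UNREPORTED height: the hook bowl's centre is 156 to 182 mm above the origin. Head front 42 mm behind the bowl's centre, dial's top edge 52 mm above it.
- hook_plumb (a point): Dark ring mark on the base, plumb below the centre C of the hook's bowl; at x = -45, y = 0, z = 15 mm in the stand, same axes. The hook is a J of 8 mm rod in the stand's x-z plane, mouth up, 18 mm wide: bowl of inner radius 9 mm round C; nose on the -x side (axis at C -13 mm, tip bent to C -16.5), back on the +x side (axis C +13). Tops: nose 29, back 26 mm above C; underside 17 mm below C.
- load_hook (a joint): Deflection of the gauge's hook straight down, m: 0 unloaded, 0.00005 per newton (0.3 kg hung on it: 0.00015; full scale 20 N: 0.001). The dial's needle shows it, 270 degrees for 20 N; the reported value is too coarse to steer by, so feel the force at the hand. Pressing on the bowl or on the nose is stiff: 20 N per mm.
- gate (a joint): Angle of the brass gate, rad: 0 shut; swings only down into the hook, to 1.4. A 5 mm rod across the mouth, pivoted at the back, sprung shut, axis 20.5 mm above C. The pin rests on it at C + 27 mm and lies in the bowl at C - 5 mm. It takes 6 to 11 N (more near the back) until half open, then ever less, and the weight alone does not push through. It springs back with the pin 28 mm below first touch; the bowl is met 4 mm later.
- weight_tray: Black plastic tray, fixed, 85 x 200 x 14 mm (walls and floor 4 mm), origin under its centre, long side along its y. The two check weights stand in it upright 90 mm apart, in either order.
- steel_weight: Steel check weight, about 0.3 kg, loose, 188 mm tall: disc 44 mm across and 26 mm thick, two upright straps (10 mm along x, inner faces 39 mm apart along y), cross pin of 8 mm and black handle bar between them. Origin: centre of the underside, z up; pin and handle run along y. Free height below the pin 84 mm, above it to the handle 49 mm.
- steel_weight_pin (a point): Middle of the steel weight's cross pin, on its axis, 118 mm above the weight's underside; y along the pin. To hang, the hook lies between the straps and below the pin, nose and back on the two x sides of the pin (either way round).
- steel_weight_handle (a point): Middle of the steel weight's handle bar, 180 mm above its underside: 12 mm thick along the weight's x (grip across this), 39 mm along y, 18 mm high.
- brass_weight: Thinner brass check weight, 0.16 kg, loose, disc 44 mm across and 13 mm thick, with the same stirrup and handle, 188 mm tall. Origin: centre of its underside. To be left alone.
- setting_master: Stepped steel setting master, 30 x 30 x 43 mm, loose, beside the stand. Origin: underside. To be left alone.
- ring_gauge: Steel ring gauge, 46 mm across and 14 mm high, loose, beside the stand. Origin: underside. To be left alone.
- loupe: Black folding loupe, 44 x 30 x 14 mm, loose, beside the stand. Origin: underside. To be left alone.
Not all that is in view belongs to the job. What is shaped like the steel_weight but purple is not meant.

How it is judged:
By the outcome, as a careful person would: the job done as asked, in the order asked, and still so for the second after the job is handed in, with the robot touching nothing.
It also fails if it takes over 58 s, if anything falls off the work surface, if the arm or the gripper's body presses on something with over 40 N, if the wrist force passes 120 N, or if a joint passes its speed limit or range.

## Working session

There is one attempt and no reset: what is moved stays moved. The work goes in short steps, Python scripts to look and compute and a tool call to move; the robot and the scene stay as the last step left them, time stands still between calls to the robot, and variables do not carry over. Pictures are saved under pics/ and viewed, at most 13 in all, crops included, and the job is handed in when it is done.

Besides the shell and the picture viewer there is one more tool, called after "Emit:" as name([rows], argument=value, ...), one row to a line, values as JSON. arm_command: Moves the arm, as the interface text tells. Its arguments: {"type":"object","properties":{"steps":{"type":"array","items":{"type":"object","properties":{"rot":{"type":"array","items":{"type":"number"}},"slide":{"type":"array","items":{"type":"number"}},"grip":{"type":"number"}}}},"newtons":{"type":"number"}},"required":["steps"]}

```bash
mkdir -p pics; cat > h.py <<'E'
from bench import sensors, eyes, order
import numpy as np, cv2
def save(p,n): cv2.imwrite('pics/'+n, p["pixels"][:,:,::-1])
def ray(p,u,v):
    K=np.array(p["intrinsics"]);T=np.array(p["pose"])
    d=T[:3,:3]@np.linalg.solve(K,[u,v,1.]);return T[:3,3],d/np.linalg.norm(d)
def onz(p,u,v,z):
    o,d=ray(p,u,v);return o+d*(z-o[2])/d[2]
def proj(p,X):
    T=np.array(p["pose"]);c=T[:3,:3].T@(np.array(X)-T[:3,3]);q=np.array(p["intrinsics"])@c;return q[:2]/q[2]
def tri(rs):
    A=0;b=0
    for o,d in rs:
        P=np.eye(3)-np.outer(d,d);A=A+P;b=b+P@o
    return np.linalg.solve(A,b)
E
python3 - <<'E'
from h import *
import pickle
s=sensors.read_state();print(s)
P={}
for n in("side","top"):
    p=eyes.camera(n);save(p,n+'0.png');P[n]=p
    print(n,np.round(p["pose"],3).tolist(),np.round(p["intrinsics"],1).tolist())
    for k in("gauge_stand","weight_tray","steel_weight","brass_weight","load_hook","gate","steel_weight_handle","setting_master","ring_gauge","loupe"):
        print(k,[(np.round(d["bbox"]).tolist(),round(d["conf"],2)) for d in eyes.look_for(k,p)[:3]])
pickle.dump(P,open('p0.pkl','wb'))
E
```

```text
{'time': 0.0, 'joint_positions': array([ 1.10041639,  0.33287633, -0.06468838,  1.4609784 ,  0.0216056 ,
        1.34987079, -0.0885405 ]), 'joint_vel': array([-0.00128074,  0.00076817, -0.00071044,  0.00087962,  0.00264604,
        0.00050739,  0.00053132]), 'joint_torque': array([-3.83101487e-04, -6.23257113e+01,  2.45814660e-02, -3.89891517e+01,
       -6.13051420e-02,  3.99125169e-02,  2.32544498e-04]), 'ee_pos': array([ 0.27041873, -0.56303208,  0.22173342]), 'eef_rot': array([ 9.75044071e-01,  2.22010233e-01, -1.96459981e-04, -6.91241976e-04]), 'ft_force': array([ 0.01876838, -0.14629241, -0.61501505]), 'torque': array([ 0.01657481, -0.04482098, -0.01433373]), 'grip_force': 0.0, 'width': 0.08715321956137077}
side [[0.999, 0.021, -0.026, 0.557], [0.033, -0.508, 0.861, -0.659], [0.005, -0.861, -0.508, 0.552], [0.0, 0.0, 0.0, 1.0]] [[407.3, 0.0, 272.4], [0.0, 407.3, 208.8], [0.0, 0.0, 1.0]]
gauge_stand [([235.0, 180.0, 329.0, 307.0], 0.91)]
weight_tray [([211.0, 186.0, 263.0, 230.0], 0.72)]
steel_weight [([232.0, 164.0, 257.0, 250.0], 0.7), ([229.0, 144.0, 246.0, 217.0], 0.63)]
br
[... 494 characters left out ...]
 0.0, 0.0, 1.0]] [[383.2, 0.0, 283.0], [0.0, 383.2, 208.4], [0.0, 0.0, 1.0]]
gauge_stand [([301.0, 156.0, 344.0, 227.0], 0.85)]
weight_tray [([179.0, 220.0, 248.0, 258.0], 0.75)]
steel_weight [([262.0, 219.0, 274.0, 237.0], 0.58), ([204.0, 231.0, 233.0, 249.0], 0.55)]
brass_weight [([171.0, 232.0, 203.0, 244.0], 0.63)]
load_hook [([320.0, 188.0, 329.0, 214.0], 0.5), ([170.0, 234.0, 205.0, 243.0], 0.36)]
gate []
steel_weight_handle [([261.0, 217.0, 277.0, 234.0], 0.73), ([208.0, 232.0, 235.0, 247.0], 0.54)]
setting_master []
ring_gauge [([344.0, 179.0, 359.0, 195.0], 0.75), ([301.0, 156.0, 344.0, 227.0], 0.63)]
loupe [([349.0, 207.0, 364.0, 224.0], 0.62), ([207.0, 232.0, 232.0, 244.0], 0.53)]
```

View pics/side0.png

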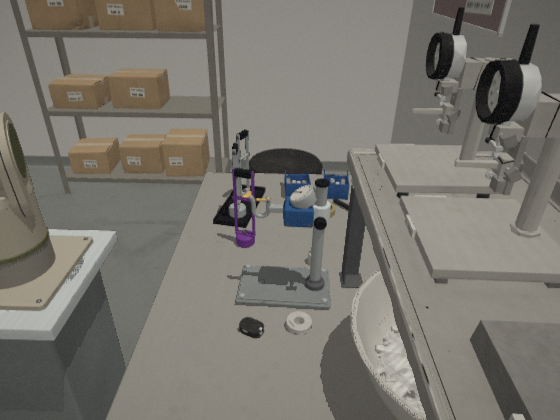

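View pics/top0.png

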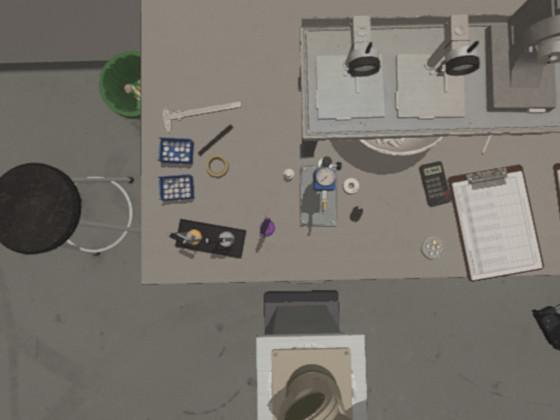

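Candidates, top view: steel weight in the tray (226,240), brass weight (193,237) and purple look-alike (266,228). In the side view, steel is about (238,180), brass (244,160) and purple (244,205). By the description I choose the grey disc in the tray; a close crop will check it.

```bash
python3 - <<'E'
from h import *
a=cv2.imread('pics/top0.png')[205:265,165:285];b=cv2.imread('pics/top0.png')[150:235,290:375]
c=cv2.imread('pics/side0.png')[125:255,205:275];d=cv2.imread('pics/side0.png')[170:310,232:338]
r=lambda i,w,h:cv2.resize(i,(w,h),interpolation=cv2.INTER_CUBIC)
out=np.zeros((590,790,3),np.uint8)
out[:240,:480]=r(a,480,240)      # x4
out[:297,490:788]=r(b,298,297)   # x3.5
out[245:590,:186]=r(c,186,345)   # x2.654
out[245:590,195:456]=r(d,261,345) #x2.464
cv2.imwrite('pics/c1.png',out)
E
```

```text
(no output)
```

View pics/c1.png

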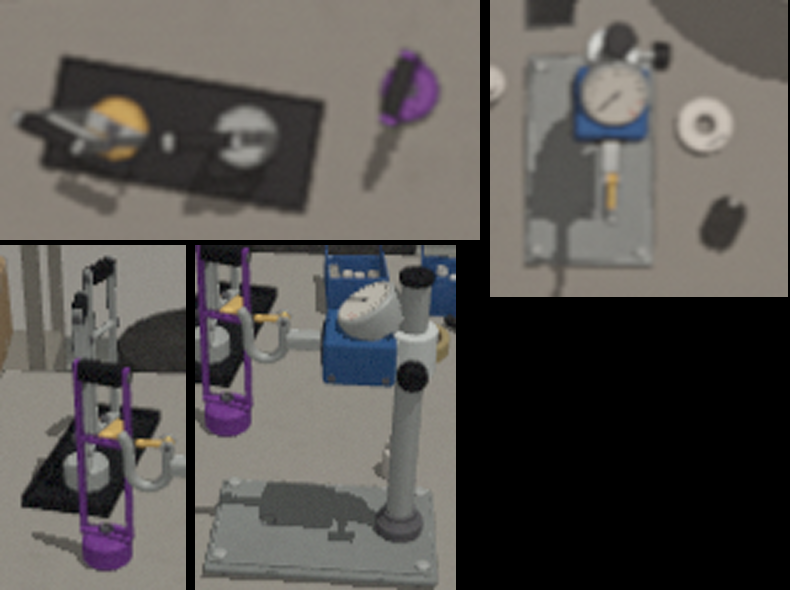

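The choice is confirmed: the steel weight is the grey thick disc at top (226.5,239), the right-hand one in the tray. Brass is at (194,237) and purple stands outside the tray at (267,228). The stand's column is on the +x side and its hook points toward the robot. Next I fit poses.

```bash
cat > fit.py <<'E'
from h import *
import pickle
from scipy.optimize import least_squares
P=pickle.load(open('p0.pkl','rb'))
top,side=P['top'],P['side']
ca=lambda u,v:(u/4+165-.4,v/4+205-.4); cb=lambda u,v:((u-490)/3.506+290-.4,v/3.494+150-.4)
cd=lambda u,v:((u-195)/2.462+232-.3,(v-245)/2.464+170-.3)
def R(x,y,a,X): c,s=np.cos(a),np.sin(a);return np.array([x+c*X[0]-s*X[1],y+s*X[0]+c*X[1],X[2]])
# tray
T=[((.0425,.1,.014),ca(66,57)),((.0425,-.1,.014),ca(324,100)),((-.0425,-.1,.014),ca(303,212)),((-.0425,.1,.014),ca(42,165))]
f=lambda q:np.concatenate([proj(top,R(*q,X))-p for X,p in T])
t=least_squares(f,[.4,.2,0]);print('tray',t.x,np.round(t.fun,1))
# stand
S=[((.09,.055,.015),top,cb(527,57)),((-.09,.055,.015),top,cb(525,266)),((-.09,-.055,.015),top,cb(652,265)),
 ((-.09,.055,.015),side,cd(225,479)),((-.09,-.055,.015),side,cd(208,568)),((.09,-.055,.015),side,cd(437,573)),((.09,.055,.015),side,cd(433,491))]
g=lambda q:np.concatenate([proj(c,R(*q,X))-p for X,c,p in S])
s=least_squares(g,[.45,0,0]);print('stand',s.x,np.round(s.fun,1))
# hook height from underside pixel
for h in(.156,.165,.170,.175,.182):
  C=R(*s.x,(-.045,0,h));print(h,C,'underside px crop',[(round((u-232)*2.462+195),round((v-170)*2.464+245)) for u,v in [proj(side,C-[0,0,.017]),proj(side,R(*s.x,(-.058,0,h+.029)))]])
print('disc steel', onz(top,*ca(246,137),.03),'brass',onz(top,*ca(118,129),.017),'purple',onz(top,*ca(409,93),.03))
for k in(.045,-.045): print(R(*t.x,(0,k,.004)))
E
python3 fit.py
```

```text
tray [ 0.44247001  0.28671248 -0.19752614] [-1.  -0.9  0.7  0.   0.8  0.5 -0.5  0.4]
stand [ 0.5628785  -0.03670556 -0.03153665] [ 0.2 -1.4  0.5 -0.8  1.5 -0.3 -1.2 -1.4 -1.7 -1.2  1.4  1.6 -0.1 -2.4]
0.156 [ 0.51790088 -0.03528665  0.156     ] underside px crop [(267, 392), (248, 338)]
0.165 [ 0.51790088 -0.03528665  0.165     ] underside px crop [(266, 381), (248, 327)]
0.17 [ 0.51790088 -0.03528665  0.17      ] underside px crop [(266, 376), (248, 321)]
0.175 [ 0.51790088 -0.03528665  0.175     ] underside px crop [(266, 370), (248, 315)]
0.182 [ 0.51790088 -0.03528665  0.182     ] underside px crop [(266, 362), (247, 306)]
disc steel [0.43888647 0.23803709 0.03      ] brass [0.44681422 0.33449335 0.017     ] purple [0.46806417 0.11861586 0.03      ]
[0.45130099 0.33083746 0.004     ]
[0.43363902 0.24258751 0.004     ]
```

```bash
cat >> fit.py <<'E'
def edges(x,y,a):
    E=[]
    for sy in(-1,1):
        for sx in(-.005,.005): E.append([(sx,sy*.0195,.03),(sx,sy*.0195,.189)])
    for z in(.171,.189):
        for sx in(-.006,.006): E.append([(sx,-.0195,z),(sx,.0195,z)])
    E.append([(0,-.0195,.118+.004),(0,.0195,.118+.004)])
    return [[R(x,y,a,X) for X in e] for e in E]
def crop(c,x0,y0,w,h,k,poses):
    I=cv2.resize(np.ascontiguousarray(c["pixels"][y0:y0+h,x0:x0+w,::-1]),None,fx=k,fy=k,interpolation=cv2.INTER_CUBIC)
    for (q,col) in poses:
        for e in edges(*q):
            p=[tuple(int(v) for v in (proj(c,X)+.5-[x0,y0])*k) for X in e]
            cv2.line(I,*p,col,1)
    return I
q0=(.437,.2403+.001,.004)
W=[]
A=crop(top,175,225,65,32,6,[]);B=crop(top,175,225,65,32,6,[((.437,.2403,-.1975),(0,0,255))])
C1=crop(side,225,135,35,85,6.5,[]);D=crop(side,225,135,35,85,6.5,[((.437,.2403,-.1975),(0,0,255))])
out=np.zeros((580,800,3),np.uint8)
out[:192,:390]=A;out[200:392,:390]=B;out[:C1.shape[0],395:395+C1.shape[1]][:,:190]=C1[:,:190];out[:D.shape[0],590:590+200]=D[:,:200]
cv2.imwrite('pics/ov.png',out)
E
python3 fit.py >/dev/null
```

```text
(no output)
```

View pics/ov.png

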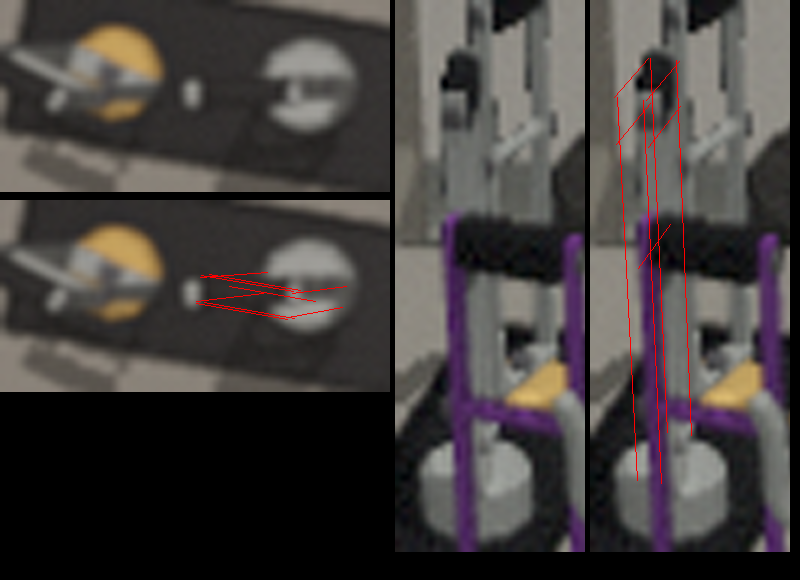

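```bash
cat >> fit.py <<'E'
a=onz(top,206.3,240.0,.19);b=onz(top,223.7,240.2,.19);print(a,b,np.linalg.norm(a-b),(a+b)/2)
d=a-b;yaw=np.arctan2(-d[0],d[1]);print('yaw',np.degrees(yaw))
m=(a+b)/2
best=(m[0],m[1],yaw)
B=crop(top,175,225,65,32,6,[(best,(0,0,255))]);D=crop(side,225,135,35,85,6.5,[(best,(0,0,255))])
out[200:392,:390]=B;out[:D.shape[0],590:590+200]=D[:,:200]
cv2.imwrite('pics/ov2.png',out)
E
python3 fit.py |tail -2
```

```text
[0.43944926 0.26251093 0.19      ] [0.43792698 0.21901901 0.19      ] 0.04351855789102708 [0.43868812 0.24076497 0.19      ]
yaw -2.0046163094220684
```

View pics/ov2.png

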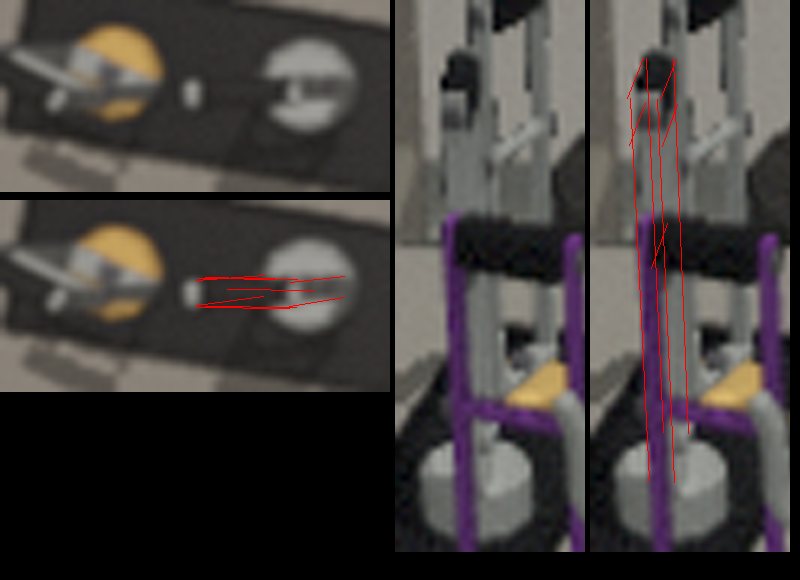

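Emit:
arm_command([
  {"slide":[0.005,0.04,0.025],"rot":[0,0,8],"grip":1},
  {"slide":[0.005,0.04,0.025],"rot":[0,0,8],"grip":1},
  {"slide":[0.005,0.045,0.025],"rot":[0,0,8],"grip":1},
  {"slide":[0.01,0.045,0.025],"rot":[0,0,8],"grip":1},
  {"slide":[0.01,0.045,0.02],"rot":[0,0,8],"grip":1},
  {"slide":[0.01,0.05,0.02],"rot":[0,0,8],"grip":1},
  {"slide":[0.01,0.05,0.02],"rot":[0,0,8],"grip":1},
  {"slide":[0.01,0.05,0.0],"rot":[0,0,8],"grip":1},
])

```text
time: 2.1
ee_pos: [0.3362, -0.1968, 0.3842]
eef_rot: [0.708, 0.707, 0.0, 0.002]
ft_force: [0.9, -0.5, 0.3]
width: 0.0869
grip_force: 0.0
```

Emit:
arm_command([
  {"slide":[0.013,0.05,0],"grip":1},
  {"slide":[0.013,0.055,0],"grip":1},
  {"slide":[0.013,0.055,0],"grip":1},
  {"slide":[0.013,0.055,0],"grip":1},
  {"slide":[0.013,0.055,-0.01],"grip":1},
  {"slide":[0.013,0.055,-0.02],"grip":1},
  {"slide":[0.013,0.055,-0.02],"grip":1},
  {"slide":[0.013,0.055,-0.02],"grip":1},
])

```text
schema error: expected keys rot, slide, grip
```

Emit:
arm_command([
  {"slide":[0.013,0.05,0],"rot":[0,0,0],"grip":1},
  {"slide":[0.013,0.055,0],"rot":[0,0,0],"grip":1},
  {"slide":[0.013,0.055,0],"rot":[0,0,0],"grip":1},
  {"slide":[0.013,0.055,0],"rot":[0,0,0],"grip":1},
  {"slide":[0.013,0.055,-0.01],"rot":[0,0,0],"grip":1},
  {"slide":[0.013,0.055,-0.02],"rot":[0,0,0],"grip":1},
  {"slide":[0.013,0.055,-0.02],"rot":[0,0,0],"grip":1},
  {"slide":[0.013,0.055,-0.02],"rot":[0,0,0],"grip":1},
])

```text
time: 3.1
ee_pos: [0.4401, 0.238, 0.3128]
eef_rot: [0.71, 0.704, 0.001, 0.001]
ft_force: [0.3, -1.3, -0.8]
width: 0.087
grip_force: 0.0
```

Emit:
arm_command([
  {"slide":[0,0,-0.02],"rot":[0,0,0],"grip":1},
  {"slide":[0,0.001,-0.025],"rot":[0,0,0],"grip":1},
  {"slide":[0,0,-0.025],"rot":[0,0,0],"grip":1},
  {"slide":[0,0,-0.025],"rot":[0,0,0],"grip":1},
  {"slide":[0,0,-0.02],"rot":[0,0,0],"grip":1},
  {"slide":[0,0,-0.02],"rot":[0,0,0],"grip":0.8},
  {"slide":[0,0,-0.011],"rot":[0,0,0],"grip":0.6},
  {"slide":[0,0,0],"rot":[0,0,0],"grip":0.5},
])

```text
time: 4.1
ee_pos: [0.4394, 0.2376, 0.1661]
eef_rot: [0.709, 0.705, -0.0, -0.0]
ft_force: [0.1, 0.0, 0.2]
width: 0.0651
grip_force: 0.0
```

```bash
python3 - <<'E'
from h import *
s=eyes.camera("side");t=eyes.camera("top")
r=lambda i,k:cv2.resize(np.ascontiguousarray(i[:,:,::-1]),None,fx=k,fy=k,interpolation=cv2.INTER_CUBIC)
a=r(s["pixels"][90:230,200:290],4);b=r(t["pixels"][190:280,160:260],4)
o=np.zeros((560,765,3),np.uint8);o[:560,:360]=a;o[:360,365:765]=b
cv2.imwrite('pics/g1.png',o)
E
```

```text
(no output)
```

View pics/g1.png

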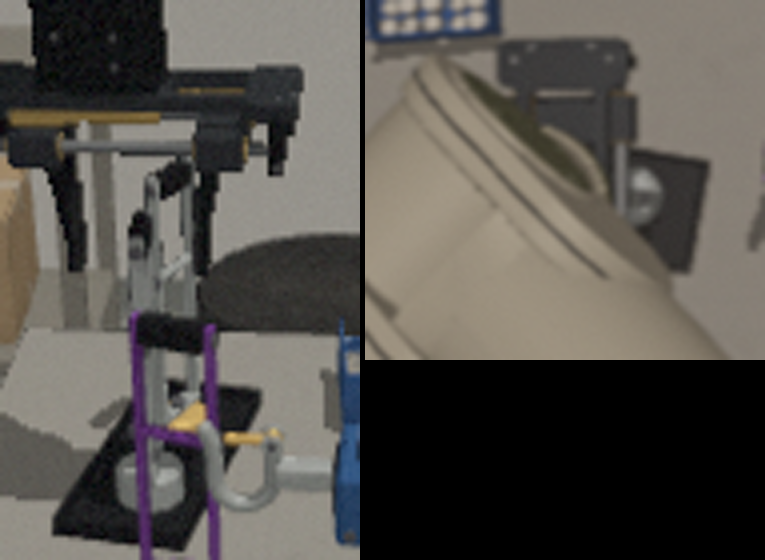

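The fingers (cols 70 and 205) straddle the black handle of the steel weight at (140,228), well centred. Closing.

Emit:
arm_command([
  {"slide":[0,0,0],"rot":[0,0,0],"grip":0.3},
  {"slide":[0,0,0],"rot":[0,0,0],"grip":0.2},
  {"slide":[0,0,0],"rot":[0,0,0],"grip":0.1},
  {"slide":[0,0,0],"rot":[0,0,0],"grip":0},
  {"slide":[0,0,0],"rot":[0,0,0],"grip":0},
  {"slide":[0,0,0],"rot":[0,0,0],"grip":0},
  {"slide":[0,0,0.005],"rot":[0,0,0],"grip":0},
  {"slide":[0,0,0.01],"rot":[0,0,0],"grip":0},
], newtons=50)

```text
time: 5.2
ee_pos: [0.4392, 0.2374, 0.1817]
eef_rot: [0.709, 0.705, -0.0, -0.0]
ft_force: [0.8, -0.2, -3.0]
width: 0.0116
grip_force: 50.0
```

Emit:
arm_command([
  {"slide":[0,0,0.015],"rot":[0,0,0],"grip":0},
  {"slide":[0,0,0.025],"rot":[0,0,0],"grip":0},
  {"slide":[0,0,0.03],"rot":[0,0,0],"grip":0},
  {"slide":[0,0,0.035],"rot":[0,0,0],"grip":0},
  {"slide":[0,0,0.035],"rot":[0,0,0],"grip":0},
  {"slide":[0,0,0.035],"rot":[0,0,0],"grip":0},
  {"slide":[0,0,0.03],"rot":[0,0,0],"grip":0},
  {"slide":[0,0,0.015],"rot":[0,0,0],"grip":0},
])

```text
time: 6.2
ee_pos: [0.4397, 0.2381, 0.4037]
eef_rot: [0.709, 0.705, 0.001, 0.0]
ft_force: [-0.5, 0.0, -2.0]
width: 0.0115
grip_force: 50.0
```

Emit:
arm_command([
  {"slide":[0,-0.015,0],"rot":[0,0,0],"grip":0},
  {"slide":[0,-0.03,0],"rot":[0,0,0],"grip":0},
  {"slide":[0,-0.04,0],"rot":[0,0,0],"grip":0},
  {"slide":[0,-0.045,0],"rot":[0,0,0],"grip":0},
  {"slide":[0,-0.045,0],"rot":[0,0,0],"grip":0},
  {"slide":[0,-0.045,0],"rot":[0,0,0],"grip":0},
  {"slide":[0,-0.035,0],"rot":[0,0,-0.8],"grip":0},
  {"slide":[0,-0.015,0],"rot":[0,0,-0.8],"grip":0},
])

```text
time: 7.2
ee_pos: [0.4393, -0.0341, 0.4013]
eef_rot: [0.72, 0.694, -0.0, -0.0]
ft_force: [0.3, 1.3, -2.8]
width: 0.0117
grip_force: 50.0
```

Emit:
arm_command([
  {"slide":[0,0,-0.015],"rot":[0,0,0],"grip":0},
  {"slide":[0,0,-0.02],"rot":[0,0,0],"grip":0},
  {"slide":[0,0,-0.025],"rot":[0,0,0],"grip":0},
  {"slide":[0,0,-0.025],"rot":[0,0,0],"grip":0},
  {"slide":[0,0,-0.025],"rot":[0,0,0],"grip":0},
  {"slide":[0,0,-0.015],"rot":[0,0,0],"grip":0},
  {"slide":[0,0,-0.01],"rot":[0,0,0],"grip":0},
  {"slide":[0,0,0],"rot":[0,0,0],"grip":0},
])

```text
time: 8.2
ee_pos: [0.4395, -0.032, 0.2663]
eef_rot: [0.719, 0.695, -0.0, -0.0]
ft_force: [0.2, 0.7, -3.7]
width: 0.0113
grip_force: 50.0
```

```bash
python3 - <<'E'
from h import *
import pickle
s=eyes.camera("side");t=eyes.camera("top");pickle.dump((s,t),open('p1.pkl','wb'))
st=sensors.read_state();print(st["ee_pos"])
e=st["ee_pos"]
r=lambda i,k:cv2.resize(np.ascontiguousarray(i[:,:,::-1]),None,fx=k,fy=k,interpolation=cv2.INTER_CUBIC)
a=r(s["pixels"][140:265,205:315],4.7)
cr=lambda X:tuple(int(v) for v in (proj(s,X)+.5-[205,140])*4.7)
for X in [e-[0,0,.044],e+[0,0,.019],[.518,-.0353,.18]]: print(cr(X)); cv2.circle(a,cr(X),3,(0,0,255),1)
b=r(t["pixels"][160:240,280:350],4)
o=np.zeros((590,800,3),np.uint8);o[:a.shape[0],:a.shape[1]]=a;o[:320,520:800]=b
cv2.imwrite('pics/h1.png',o)
E
```

```text
[ 0.43998184 -0.03220753  0.26715694]
(54, 224)
(43, 66)
(265, 332)
```

View pics/h1.png

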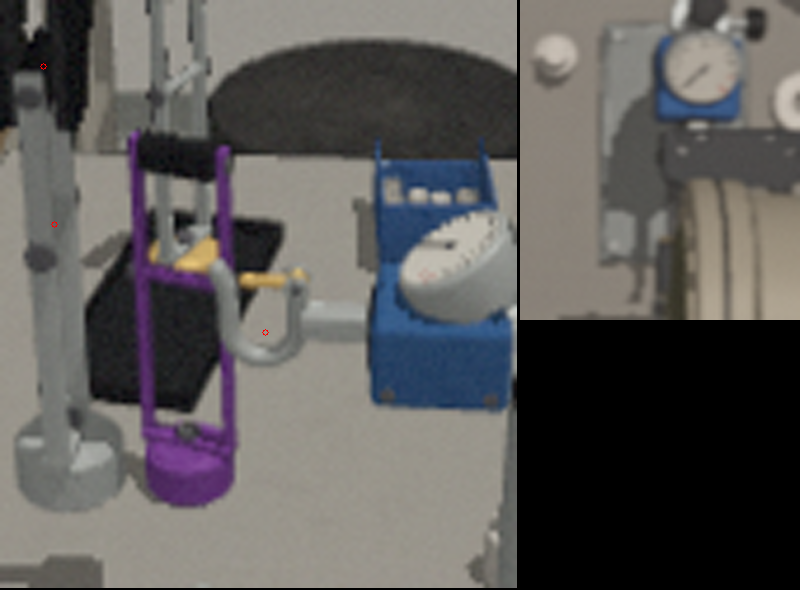

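```bash
python3 - <<'E'
from h import *
import pickle
s,t=pickle.load(open('p1.pkl','rb'))
e=np.array([.4397,-.0321,.2666])
cr=lambda X:np.round((proj(s,X)+.5-[205,140])*4.7)
a=np.radians(-2)
for n,z in (('pin',-.044),('handle',.019)):
  for d in(.0195,.0255):
    print(n,d,cr(e+[np.sin(a)*d,-np.cos(a)*d,z]))
for C in ([.518,-.0353,.18],[.5165,-.0353,.182]):
  print([cr(np.array(C)+v).tolist() for v in ([0,0,0],[0,0,.0205],[-.013,0,0],[.013,0,0],[-.0165,0,.029],[0,0,-.013])])
E
```

```text
pin 0.0195 [ 44. 250.]
pin 0.0255 [ 41. 258.]
handle 0.0195 [32. 89.]
handle 0.0255 [28. 97.]
[[265.0, 333.0], [265.0, 286.0], [231.0, 332.0], [299.0, 333.0], [220.0, 265.0], [266.0, 362.0]]
[[261.0, 328.0], [261.0, 281.0], [227.0, 327.0], [295.0, 329.0], [216.0, 260.0], [262.0, 357.0]]
```

Emit:
arm_command([
  {"slide":[0.005,0,0.002],"rot":[0,0,0],"grip":0},
  {"slide":[0.01,-0.001,0],"rot":[0,0,0],"grip":0},
  {"slide":[0.012,-0.001,0],"rot":[0,0,0],"grip":0},
  {"slide":[0.012,-0.001,0],"rot":[0,0,0],"grip":0},
  {"slide":[0.012,0,0],"rot":[0,0,0],"grip":0},
  {"slide":[0.012,0,0],"rot":[0,0,0],"grip":0},
  {"slide":[0.01,0,0],"rot":[0,0,0],"grip":0},
  {"slide":[0.003,0,0],"rot":[0,0,0],"grip":0},
])

```text
time: 9.3
ee_pos: [0.5163, -0.0353, 0.2684]
eef_rot: [0.719, 0.695, 0.0, -0.0]
ft_force: [-0.3, 0.1, -3.2]
width: 0.0115
grip_force: 50.0
```

```bash
python3 - <<'E'
from h import *
s=eyes.camera("side");st=sensors.read_state();print(st["ee_pos"],st["ft_force"])
r=lambda i,k:cv2.resize(np.ascontiguousarray(i[:,:,::-1]),None,fx=k,fy=k,interpolation=cv2.INTER_CUBIC)
cv2.imwrite('pics/h2.png',r(s["pixels"][150:260,215:335],5))
E
```

```text
[ 0.51622329 -0.03532038  0.26838045] [ 0.38055698 -0.05190812 -3.78136751]
```

View pics/h2.png

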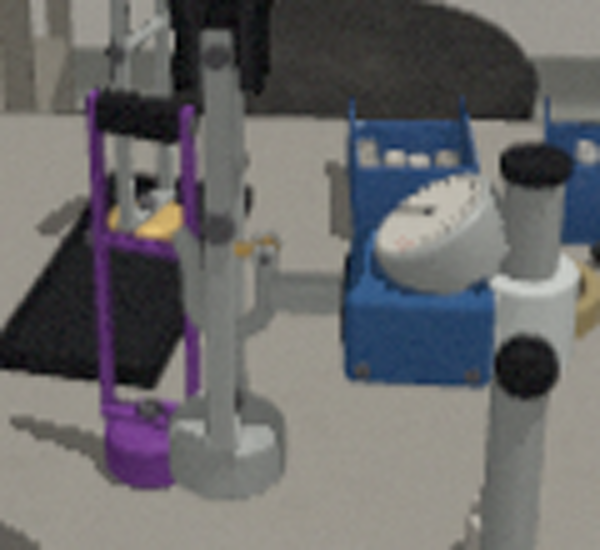

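Emit:
arm_command([
  {"slide":[-0.001,0,-0.005],"rot":[0,0,0],"grip":0},
  {"slide":[0,0,-0.004],"rot":[0,0,0],"grip":0},
  {"slide":[0,0,-0.001],"rot":[0,0,0],"grip":0},
  {"slide":[0,0,-0.001],"rot":[0,0,0],"grip":0},
  {"slide":[0,0,-0.001],"rot":[0,0,0],"grip":0},
  {"slide":[0,0,0],"rot":[0,0,0],"grip":0},
  {"slide":[0,0,0],"rot":[0,0,0],"grip":0},
  {"slide":[0,0,0],"rot":[0,0,0],"grip":0},
])

```text
time: 10.35
ee_pos: [0.5147, -0.0353, 0.2566]
eef_rot: [0.719, 0.695, 0.0, 0.0]
ft_force: [-0.2, 1.1, -2.5]
width: 0.0116
grip_force: 50.0
```

Emit:
arm_command([
  {"slide":[0,0,-0.001],"rot":[0,0,0],"grip":0},
  {"slide":[0,0,0],"rot":[0,0,0],"grip":0},
  {"slide":[0,0,-0.001],"rot":[0,0,0],"grip":0},
  {"slide":[0,0,0],"rot":[0,0,0],"grip":0},
  {"slide":[0,0,0],"rot":[0,0,0],"grip":0},
  {"slide":[0,0,0],"rot":[0,0,0],"grip":0},
  {"slide":[0,0,0],"rot":[0,0,0],"grip":0},
  {"slide":[0,0,0],"rot":[0,0,0],"grip":0},
])

```text
time: 11.35
ee_pos: [0.5146, -0.0354, 0.2546]
eef_rot: [0.719, 0.695, 0.0, 0.0]
ft_force: [-0.5, -0.0, -3.1]
width: 0.0115
grip_force: 50.0
```

Emit:
arm_command([
  {"slide":[0,0,-0.001],"rot":[0,0,0],"grip":0},
  {"slide":[0,0,0],"rot":[0,0,0],"grip":0},
  {"slide":[0,0,-0.001],"rot":[0,0,0],"grip":0},
  {"slide":[0,0,0],"rot":[0,0,0],"grip":0},
  {"slide":[0,0,0],"rot":[0,0,0],"grip":0},
  {"slide":[0,0,0],"rot":[0,0,0],"grip":0},
  {"slide":[0,0,0],"rot":[0,0,0],"grip":0},
  {"slide":[0,0,0],"rot":[0,0,0],"grip":0},
])

```text
time: 12.35
ee_pos: [0.5146, -0.0354, 0.2526]
eef_rot: [0.719, 0.695, 0.0, 0.0]
ft_force: [0.4, 0.4, -3.1]
width: 0.0111
grip_force: 50.0
```

Emit:
arm_command([
  {"slide":[0,0,-0.001],"rot":[0,0,0],"grip":0},
  {"slide":[0,0,0],"rot":[0,0,0],"grip":0},
  {"slide":[0,0,0],"rot":[0,0,0],"grip":0},
  {"slide":[0,0,0],"rot":[0,0,0],"grip":0},
  {"slide":[0,0,0],"rot":[0,0,0],"grip":0},
  {"slide":[0,0,0],"rot":[0,0,0],"grip":0},
  {"slide":[0,0,0],"rot":[0,0,0],"grip":0},
  {"slide":[0,0,0],"rot":[0,0,0],"grip":0},
])

```text
time: 13.35
ee_pos: [0.5147, -0.0354, 0.2516]
eef_rot: [0.719, 0.695, 0.0, 0.0]
ft_force: [-0.3, 0.0, 3.3]
width: 0.0114
grip_force: 50.0
```

Emit:
arm_command([
  {"slide":[0,0,-0.0005],"rot":[0,0,0],"grip":0},
  {"slide":[0,0,0],"rot":[0,0,0],"grip":0},
  {"slide":[0,0,0],"rot":[0,0,0],"grip":0},
  {"slide":[0,0,0],"rot":[0,0,0],"grip":0},
  {"slide":[0,0,0],"rot":[0,0,0],"grip":0},
  {"slide":[0,0,0],"rot":[0,0,0],"grip":0},
  {"slide":[0,0,0],"rot":[0,0,0],"grip":0},
  {"slide":[0,0,0],"rot":[0,0,0],"grip":0},
])

```text
time: 14.35
ee_pos: [0.5146, -0.0354, 0.2511]
eef_rot: [0.719, 0.695, 0.0, 0.0]
ft_force: [0.3, 0.0, 2.2]
width: 0.0113
grip_force: 50.0
```

Emit:
arm_command([
  {"slide":[0,0,-0.0005],"rot":[0,0,0],"grip":0},
  {"slide":[0,0,0],"rot":[0,0,0],"grip":0},
  {"slide":[0,0,-0.0005],"rot":[0,0,0],"grip":0},
  {"slide":[0,0,0],"rot":[0,0,0],"grip":0},
  {"slide":[0,0,0],"rot":[0,0,0],"grip":0},
  {"slide":[0,0,0],"rot":[0,0,0],"grip":0},
  {"slide":[0,0,0],"rot":[0,0,0],"grip":0},
  {"slide":[0,0,0],"rot":[0,0,0],"grip":0},
])

```text
time: 15.35
ee_pos: [0.5146, -0.0354, 0.2501]
eef_rot: [0.719, 0.695, 0.0, 0.0]
ft_force: [-0.9, -0.1, 2.9]
width: 0.0115
grip_force: 50.0
```

Emit:
arm_command([
  {"slide":[0,0,-0.001],"rot":[0,0,0],"grip":0},
  {"slide":[0,0,-0.001],"rot":[0,0,0],"grip":0},
  {"slide":[0,0,-0.001],"rot":[0,0,0],"grip":0},
  {"slide":[0,0,-0.001],"rot":[0,0,0],"grip":0},
  {"slide":[0,0,-0.001],"rot":[0,0,0],"grip":0},
  {"slide":[0,0,0],"rot":[0,0,0],"grip":0},
  {"slide":[0,0,0],"rot":[0,0,0],"grip":0},
  {"slide":[0,0,0],"rot":[0,0,0],"grip":0},
])

```text
time: 16.35
ee_pos: [0.5149, -0.0354, 0.2453]
eef_rot: [0.719, 0.695, 0.0, 0.0]
ft_force: [-0.9, 0.3, 5.0]
width: 0.0113
grip_force: 50.0
```

Emit:
arm_command([
  {"slide":[0,0,-0.001],"rot":[0,0,0],"grip":0},
  {"slide":[0,0,-0.001],"rot":[0,0,0],"grip":0},
  {"slide":[0,0,-0.001],"rot":[0,0,0],"grip":0},
  {"slide":[0,0,-0.001],"rot":[0,0,0],"grip":0},
  {"slide":[0,0,-0.001],"rot":[0,0,0],"grip":0},
  {"slide":[0,0,0],"rot":[0,0,0],"grip":0},
  {"slide":[0,0,0],"rot":[0,0,0],"grip":0},
  {"slide":[0,0,0],"rot":[0,0,0],"grip":0},
])

```text
time: 17.35
ee_pos: [0.5146, -0.0353, 0.2403]
eef_rot: [0.719, 0.695, 0.0, 0.0]
ft_force: [-2.0, -0.3, 6.5]
width: 0.0115
grip_force: 50.0
```

Emit:
arm_command([
  {"slide":[0,0,-0.001],"rot":[0,0,0],"grip":0},
  {"slide":[0,0,-0.001],"rot":[0,0,0],"grip":0},
  {"slide":[0,0,-0.001],"rot":[0,0,0],"grip":0},
  {"slide":[0,0,-0.001],"rot":[0,0,0],"grip":0},
  {"slide":[0,0,0],"rot":[0,0,0],"grip":0},
  {"slide":[0,0,0],"rot":[0,0,0],"grip":0},
  {"slide":[0,0,0],"rot":[0,0,0],"grip":0},
  {"slide":[0,0,0],"rot":[0,0,0],"grip":0},
])

```text
time: 18.35
ee_pos: [0.514, -0.0353, 0.2357]
eef_rot: [0.719, 0.695, -0.0, -0.001]
ft_force: [-4.7, -0.7, 3.4]
width: 0.0115
grip_force: 50.1
```

Emit:
arm_command([
  {"slide":[0,0,-0.001],"rot":[0,0,0],"grip":0},
  {"slide":[0,0,-0.001],"rot":[0,0,0],"grip":0},
  {"slide":[0,0,-0.001],"rot":[0,0,0],"grip":0},
  {"slide":[0,0,-0.001],"rot":[0,0,0],"grip":0},
  {"slide":[0,0,0],"rot":[0,0,0],"grip":0},
  {"slide":[0,0,0],"rot":[0,0,0],"grip":0},
  {"slide":[0,0,0],"rot":[0,0,0],"grip":0},
  {"slide":[0,0,0],"rot":[0,0,0],"grip":0},
])

```text
time: 19.35
ee_pos: [0.5133, -0.0354, 0.231]
eef_rot: [0.719, 0.695, -0.001, -0.001]
ft_force: [-7.2, 0.2, 0.4]
width: 0.0114
grip_force: 50.3
```

Emit:
arm_command([
  {"slide":[0,0,-0.001],"rot":[0,0,0],"grip":0},
  {"slide":[0,0,-0.001],"rot":[0,0,0],"grip":0},
  {"slide":[0,0,-0.001],"rot":[0,0,0],"grip":0},
  {"slide":[0,0,-0.001],"rot":[0,0,0],"grip":0},
  {"slide":[0,0,0],"rot":[0,0,0],"grip":0},
  {"slide":[0,0,0],"rot":[0,0,0],"grip":0},
  {"slide":[0,0,0],"rot":[0,0,0],"grip":0},
  {"slide":[0,0,0],"rot":[0,0,0],"grip":0},
])

```text
time: 20.35
ee_pos: [0.5147, -0.0354, 0.2281]
eef_rot: [0.719, 0.695, 0.0, 0.0]
ft_force: [0.5, -0.7, -2.6]
width: 0.0115
grip_force: 50.0
```

Emit:
arm_command([
  {"slide":[0,0,-0.001],"rot":[0,0,0],"grip":0},
  {"slide":[0,0,-0.001],"rot":[0,0,0],"grip":0},
  {"slide":[0,0,-0.001],"rot":[0,0,0],"grip":0},
  {"slide":[0,0,0],"rot":[0,0,0],"grip":0},
  {"slide":[0,0,0],"rot":[0,0,0],"grip":0},
  {"slide":[0,0,0],"rot":[0,0,0],"grip":0},
  {"slide":[0,0,0],"rot":[0,0,0],"grip":0},
  {"slide":[0,0,0],"rot":[0,0,0],"grip":0},
])

```text
time: 21.35
ee_pos: [0.5147, -0.0354, 0.2251]
eef_rot: [0.719, 0.695, 0.0, 0.0]
ft_force: [-0.2, -0.4, -2.5]
width: 0.0116
grip_force: 50.0
```

Emit:
arm_command([
  {"slide":[0,0,-0.001],"rot":[0,0,0],"grip":0},
  {"slide":[0,0,-0.001],"rot":[0,0,0],"grip":0},
  {"slide":[0,0,-0.0005],"rot":[0,0,0],"grip":0},
  {"slide":[0,0,0],"rot":[0,0,0],"grip":0},
  {"slide":[0,0,0],"rot":[0,0,0],"grip":0},
  {"slide":[0,0,0],"rot":[0,0,0],"grip":0},
  {"slide":[0,0,0],"rot":[0,0,0],"grip":0},
  {"slide":[0,0,0],"rot":[0,0,0],"grip":0},
])

```text
time: 22.35
ee_pos: [0.5146, -0.0354, 0.2226]
eef_rot: [0.719, 0.695, 0.0, 0.0]
ft_force: [-0.2, -0.2, -2.9]
width: 0.0112
grip_force: 50.0
```

```bash
python3 - <<'E'
from h import *
s=eyes.camera("side");st=sensors.read_state();print(st["ee_pos"],st["ft_force"])
r=lambda i,k:cv2.resize(np.ascontiguousarray(i[:,:,::-1]),None,fx=k,fy=k,interpolation=cv2.INTER_CUBIC)
cv2.imwrite('pics/h3.png',r(s["pixels"][165:265,235:315],6))
E
```

```text
[ 0.51463227 -0.03539602  0.22256869] [-0.25853579 -0.0838866  -2.71754472]
```

View pics/h3.png

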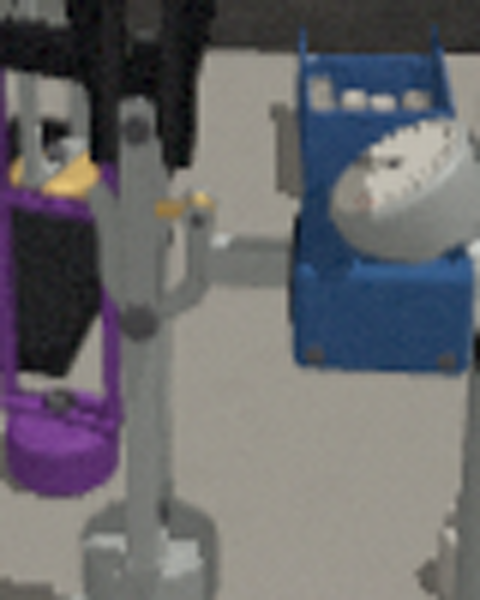

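The gate is level and shut again at (180,207) and the pin is below it (near end at (138,320)). Now lowering gently to the bowl.

Emit:
arm_command([
  {"slide":[0.001,0,-0.0005],"rot":[0,0,0],"grip":0},
  {"slide":[0,0,-0.0005],"rot":[0,0,0],"grip":0},
  {"slide":[0,0,-0.0005],"rot":[0,0,0],"grip":0},
  {"slide":[0,0,0],"rot":[0,0,0],"grip":0},
  {"slide":[0,0,0],"rot":[0,0,0],"grip":0},
  {"slide":[0,0,0],"rot":[0,0,0],"grip":0},
  {"slide":[0,0,0],"rot":[0,0,0],"grip":0},
  {"slide":[0,0,0],"rot":[0,0,0],"grip":0},
])

```text
time: 23.4
ee_pos: [0.5157, -0.0354, 0.2211]
eef_rot: [0.719, 0.695, 0.0, 0.0]
ft_force: [-0.0, -0.2, -2.1]
width: 0.0114
grip_force: 50.0
```

Emit:
arm_command([
  {"slide":[0,0,-0.0004],"rot":[0,0,0],"grip":0},
  {"slide":[0,0,0],"rot":[0,0,0],"grip":0},
  {"slide":[0,0,0],"rot":[0,0,0],"grip":0},
  {"slide":[0,0,0],"rot":[0,0,0],"grip":0},
  {"slide":[0,0,0],"rot":[0,0,0],"grip":0},
  {"slide":[0,0,0],"rot":[0,0,0],"grip":0},
  {"slide":[0,0,0],"rot":[0,0,0],"grip":0},
  {"slide":[0,0,0],"rot":[0,0,0],"grip":0},
])

```text
time: 24.4
ee_pos: [0.5157, -0.0354, 0.2207]
eef_rot: [0.719, 0.695, 0.0, 0.0]
ft_force: [-0.0, 1.2, 1.1]
width: 0.0113
grip_force: 50.0
```

Emit:
arm_command([
  {"slide":[0,0,-0.0003],"rot":[0,0,0],"grip":0},
  {"slide":[0,0,0],"rot":[0,0,0],"grip":0},
  {"slide":[0,0,0],"rot":[0,0,0],"grip":0},
  {"slide":[0,0,0],"rot":[0,0,0],"grip":0},
  {"slide":[0,0,0],"rot":[0,0,0],"grip":0},
  {"slide":[0,0,0],"rot":[0,0,0],"grip":0},
  {"slide":[0,0,0],"rot":[0,0,0],"grip":0},
  {"slide":[0,0,0],"rot":[0,0,0],"grip":0},
])

```text
time: 25.4
ee_pos: [0.5157, -0.0354, 0.2204]
eef_rot: [0.719, 0.695, 0.0, 0.0]
ft_force: [0.0, -0.1, 4.0]
width: 0.0114
grip_force: 50.0
```

Emit:
arm_command([
  {"slide":[0,0,0.0002],"rot":[0,0,0],"grip":0},
  {"slide":[0,0,0],"rot":[0,0,0],"grip":0},
  {"slide":[0,0,0],"rot":[0,0,0],"grip":0},
  {"slide":[0,0,0],"rot":[0,0,0],"grip":0.15},
  {"slide":[0,0,0],"rot":[0,0,0],"grip":0.2},
  {"slide":[0,0,0],"rot":[0,0,0],"grip":0.27},
  {"slide":[0,0,0],"rot":[0,0,0],"grip":0.35},
  {"slide":[0,0,0],"rot":[0,0,0],"grip":0.35},
], newtons=5)

```text
time: 26.4
ee_pos: [0.5156, -0.0354, 0.2206]
eef_rot: [0.719, 0.695, 0.0, -0.0]
ft_force: [0.3, 0.5, -0.3]
width: 0.0291
grip_force: 0.0
```

```bash
python3 - <<'E'
from h import *
s=eyes.camera("side");st=sensors.read_state();print(st["ee_pos"],st["ft_force"],st["width"])
r=lambda i,k:cv2.resize(np.ascontiguousarray(i[:,:,::-1]),None,fx=k,fy=k,interpolation=cv2.INTER_CUBIC)
cv2.imwrite('pics/h4.png',r(s["pixels"][150:270,225:325],5))
E
```

```text
[ 0.51563575 -0.03540677  0.22058803] [-0.04828948  0.03571858 -0.83529388] 0.029909933505909852
```

View pics/h4.png

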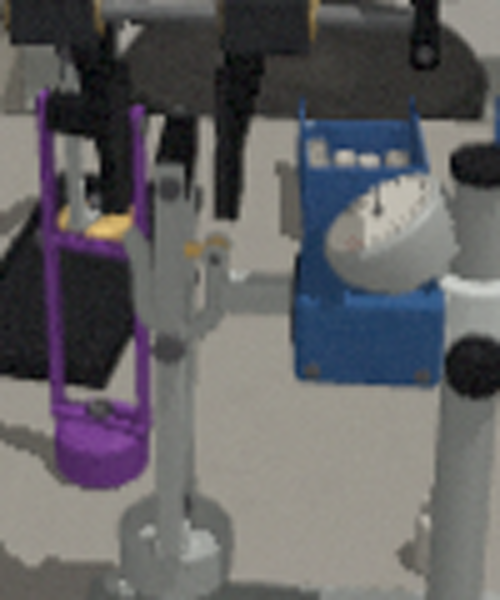

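The weight hangs free with the fingers clear on both sides of the handle and the gate shut at (195,247). Retreating straight up.

Emit:
arm_command([
  {"slide":[0,0,0.006],"rot":[0,0,0],"grip":0.35},
  {"slide":[0,0,0.01],"rot":[0,0,0],"grip":0.35},
  {"slide":[0,0,0.012],"rot":[0,0,0],"grip":0.35},
  {"slide":[0,0,0.015],"rot":[0,0,0],"grip":0.35},
  {"slide":[0,0,0.02],"rot":[0,0,0],"grip":0.35},
  {"slide":[0,0,0.025],"rot":[0,0,0],"grip":0.35},
  {"slide":[0,0,0.03],"rot":[0,0,0],"grip":0.35},
  {"slide":[0,0,0.02],"rot":[0,0,0],"grip":0.35},
])

```text
time: 27.45
ee_pos: [0.5159, -0.0353, 0.3609]
eef_rot: [0.719, 0.695, 0.001, 0.001]
ft_force: [-0.3, -0.4, 0.3]
width: 0.0304
grip_force: 0.0
```

Emit:
arm_command([
  {"slide":[-0.01,0,0],"rot":[0,0,0],"grip":0.35},
  {"slide":[-0.015,0,0],"rot":[0,0,0],"grip":0.35},
  {"slide":[-0.015,0,0],"rot":[0,0,0],"grip":0.35},
  {"slide":[-0.01,0,0],"rot":[0,0,0],"grip":0.35},
  {"slide":[0,0,0],"rot":[0,0,0],"grip":0.35},
  {"slide":[0,0,0],"rot":[0,0,0],"grip":0.35},
  {"slide":[0,0,0],"rot":[0,0,0],"grip":0.35},
  {"slide":[0,0,0],"rot":[0,0,0],"grip":0.35},
])

```text
time: 28.45
ee_pos: [0.4658, -0.0353, 0.3584]
eef_rot: [0.719, 0.695, 0.0, -0.0]
ft_force: [-0.8, 0.3, -0.1]
width: 0.0304
grip_force: 0.0
```

```bash
python3 - <<'E'
from h import *
s=eyes.camera("side");st=sensors.read_state();print(st["time"],st["ee_pos"],st["ft_force"])
r=lambda i,k:cv2.resize(np.ascontiguousarray(i[:,:,::-1]),None,fx=k,fy=k,interpolation=cv2.INTER_CUBIC)
cv2.imwrite('pics/h5.png',r(s["pixels"][140:290,200:340],4))
E
```

```text
28.5 [ 0.46578074 -0.03529977  0.35841643] [0.45268247 0.02731466 0.205827  ]
```

View pics/h5.png

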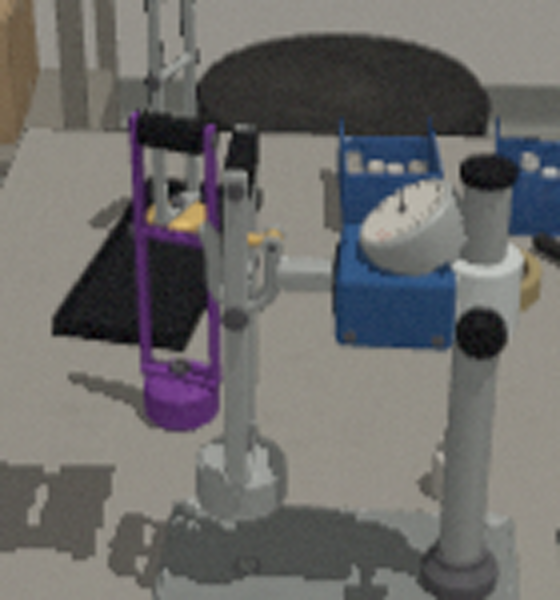

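The steel weight hangs upright in the hook (near pin end at (236,318)), the gate is shut (262,238), and the robot is clear. Handing in.

```bash
python3 -c "
from h import *
print(order.close_job())"
```

```text
the job is handed in; nothing more can be done
None
```

The steel check weight hangs freely in the bottom of the gauge's hook with the gate shut over its pin. The highest load I read on the gauge while pressing was about 10 N. The robot stood clear at 28.5 s and the job is handed in.

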